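# Fit a new cutter to the shop's pencil sharpener and hold it home

## Task

The shop's electric pencil sharpener is open for a new cutter. Take the orange-capped cutter out of the wooden stand, turn it until its cross-shaped splines mesh with the sharpener's drive socket, slide it fully home against the spring until its collar sits on the hub, and keep pressing: finish with the gripper still on the cutter, holding it down there. Leave the worn black-capped cutter, the clear hood, the pencil cup and the tape dispenser where they are.

Things in the scene. Friction and masses are not known exactly. Their poses are not given: they have to be found in the camera images.
- new_cutter: New cutter unit, 98 mm tall, about 0.18 kg, loose, upright in a hole of the stand, any yaw. Origin on its axis at the nose tip (lowest point), z up to the cap. Upward: tapered round nose 0-8 mm (6 to 13.6 mm wide), cross of steel lugs 8-24 mm, collar 24-28 mm (42 mm diameter), round fluted cutter 28-68 mm (26 mm diameter), square orange cap 68-98 mm. In the stand the tip is 6 mm above the table.
- cutter_cap (a point): Grip point on the new cutter's axis in its orange cap, 86 mm above the nose tip, 12 mm below the cap's top; axes as the cutter's. The cap is 28 x 28 mm, its faces square to own x and y.
- cutter_lugs (a point): Centre of the new cutter's cross of four lugs, on its axis 16 mm above the nose tip; axes as the cutter's. The lugs point along own +-x and +-y, the way the cap's faces look; 32 mm from end to end, 8 mm wide, 16 mm high, lower edges rounded.
- hub_mouth (a point): Centre of the drive hub's mouth, in its top face, 86 mm above the table; z up, x and y turn with the hub and run along the two crossed slots (11.5 mm wide, 36 mm end to end) in a 48 mm square aluminium block. Cutter fits at any of four quarter-turns, 0.1 rad play. Hub angle varies; turns stiffly (0.3 N m). Home: nose tip 24 mm below the mouth, collar resting on the hub.
- ejector (a joint): Brass spring pin in the middle of the socket: how far it is pressed down (m), 0 free, about 0.008 with the cutter fully home. The nose meets it 16 mm below the mouth (lugs then 8 mm in). It pushes up with 3.5 N at first, 9 N when home: the cutter's weight does not seat it, and it rises again if let go.
- sharpener: Fixed pencil sharpener without its hood: grey case 150 (own x) x 200 (own y) x 60 mm high, origin on the table under the drive hub's axis at the middle of the case; a blue motor housing stands on the case at own y 52 to 97 mm, its top 105 mm above the table.
- stand: Fixed wooden stand, 75 (own x) x 190 (own y) x 30 mm high, origin at the centre of its underside, with two round holes, 37 mm in diameter, at own y -55 and +55 mm. One holds the new cutter, the other the worn one.
- worn_cutter: Worn cutter, same shape and size as the new one, with a black cap; loose in the other hole of the stand. Origin at its nose tip, 6 mm above the table. Leave alone.
- hood: Clear plastic hood, 90 (own x) x 140 (own y) x 70 mm high, loose on the counter beyond the work. Origin at the centre of its underside. Leave alone.
- pencil_cup: Red cup of pencils, 72 mm diameter, 165 mm tall over the pencils, loose. Origin at the centre of its underside. Leave alone.
- tape_dispenser: Black tape dispenser, 150 (own x) x 60 (own y) x 88 mm high, loose. Origin at the centre of its underside. Leave alone.

How it is judged (in metres and radians):
On the way, in this order (a step that is already met when the one before it is completed fails the run):
1. the new cutter is lifted clear of the stand in the gripper (height (world z) of new_cutter above 0.045 m and contact force between the fingers and new_cutter above 1 N), for 0.2 s.
2. its splines have meshed: lugs in the socket's slots, the cutter upright (z of new_cutter in the frame of hub_mouth below -0.012 m and horizontal distance between new_cutter and hub_mouth below 0.004 m and (angle between the x axis of new_cutter and the x axis of hub_mouth, either way round below 0.15 rad or angle between the x axis of new_cutter and the y axis of hub_mouth, either way round below 0.15 rad) and angle between new_cutter's own z axis and vertical below 0.12 rad), for 0.1 s.
At the end, for the whole second after the job is handed in: For the last second the new cutter is upright (0.1 rad) in the socket, meshed (0.15 rad to a slot, 4 mm to the axis), its nose 22 mm or more below the mouth (home is 24), the spring pin pressed over 6 mm, the cutter still, the gripper pressing on it (z of new_cutter in the frame of hub_mouth below -0.022 m and horizontal distance between new_cutter and hub_mouth below 0.004 m and (angle between the x axis of new_cutter and the x axis of hub_mouth, either way round below 0.15 rad or angle between the x axis of new_cutter and the y axis of hub_mouth, either way round below 0.15 rad) and angle between new_cutter's own z axis and vertical below 0.1 rad and value of joint ejector above 0.006 m and contact force between the fingers and new_cutter above 1 N and linear speed of new_cutter below 0.02 m/s); the arm keeps its last pose, push and grip.
It fails at once if the worn cutter was disturbed (moved over 25 mm) (distance of worn_cutter from where it was at the start of the episode above 0.025 m).
It fails at once if the hood was disturbed (moved over 25 mm) (distance of hood from where it was at the start of the episode above 0.025 m).
It fails at once if the pencil cup was disturbed (moved over 25 mm) (distance of pencil_cup from where it was at the start of the episode above 0.025 m).
It fails at once if the tape dispenser was disturbed (moved over 25 mm) (distance of tape_dispenser from where it was at the start of the episode above 0.025 m).
It also fails if it takes over 42 s, if anything falls off the work surface, if the arm or the gripper's body presses on something with over 40 N, if the wrist force passes 120 N, or if a joint passes its speed limit or range.

## Robot

A 7-joint arm with a two-finger parallel gripper is mounted at the origin on the work surface. World frame = base frame: x ahead of the robot, y to its left, z up, the work surface at z = 0. Lengths are in m, angles in degrees, forces in N, time in s.
With the tool pointing down it reaches from about 0.425 to 0.875 m from the base axis. Payload 4.7 kg.
Tool frame: the origin (TCP) lies between the finger pads; the fingertips stand 8 mm ahead of it and the grasp point (between the pads) lies 11 mm behind it (env.tip_extent is the distance from the TCP to the fingertips, in m); z points along the fingers, y is the line along which they close (so a half turn about z gives the same grasp; the last joint's range is limited). The gripper opens to 87 mm and grips with 3 to 60 N. Pads are 19 mm wide; open, the fingers measure 117 mm over their backs; the gripper's body (75 mm by 190 mm) begins 51 mm behind the grasp point.
Start: joints at [-68.978, 18.392, -4.016, 83.108, 1.295, 78.541, -3.26], TCP at [0.225, 0.61, 0.231] pointing down, gripper open.
Joint ranges: [-163.93, 163.93], [-17.29, 119.83], [-79.2, 71.16], [3.27, 140.29], [-89.18, 269.18], [5.43, 117.66], [-154.24, 154.24]. Speed limits (degrees/s): [147.25, 147.25, 180, 180, 180, 180, 180].

## Interface

Orientations are given as [roll, pitch, yaw] about the fixed x, y, z axes, in that order (R = Rz(yaw) Ry(pitch) Rx(roll)).
In Python, from cell import sensors, vision, workorder, env gives the robot as it stands.
- The arm moves only by the tool drive_tool, never from a script. Its argument "moves" is a list of rows, each an object of numbers: "x", "y", "z": the shift along the tool's x, y, z in mm; "rx", "ry", "rz": the turn, a rotation vector about the tool's x, y, z in rad; "fingers": the closure, from -1 (fully open) to 1 (shut). In form: [{"x": .., "y": .., "z": .., "rx": .., "ry": .., "rz": .., "fingers": ..}, ...]. A call has 1 to 20 rows; each row is the pose to reach, as a shift and turn from the pose commanded when the call began, along the tool's axes at that moment; what a row does not reach only later rows make up. A row lasts 1/8 s, in which the tool goes at most 62.5 mm and 10.7 degrees, less where a joint would pass 70% of its speed; a pose out of reach is approached as far as the arm can. A call with a gripper value outside its range is refused whole. The fingers move at their own pace and stop on an object; "force" is the grip in N (left out, the last holds). Time passes only in rows, so rows that repeat a pose let the fingers close. It gives the time, the measured TCP pose, the force, the opening and the grip force at its end, in the units of the state.
- sensors.get_obs(): the state, without advancing time (a new reading comes with each control period).
- vision.read_camera(name): name is "side" or "top"; returns a dict with "image" (384x512x3 uint8, red, green, blue), "fx", "fy", "cx", "cy" (pixels), "k1" (the pictures are not rectified: a ray, as slopes to the right and down, at radius r is drawn at 1 + k1 r^2 times it, then the intrinsics apply), "R" (3x3) and "t" (3): a world point X has camera coordinates R X + t. Camera axes: x right, y down, z forward; pixel columns grow to the right and rows downward; lengths in m; the calibration is good to about 2 mm. A picture is of the moment at which its call begins. There is no depth.
- workorder.sign_off(): hands the job in; it is judged then, once.
The state is a dict: "time_s": time; "qpos": joint angles; "joint_velocities": joint speeds; "effort": joint torques, N m; "tool_pos": TCP position; "tool_rot": TCP orientation; "force": force on the tool from outside, world axes, zero at the start; "wrist_torque": the same for the moment, N m; "grip_width": finger opening in m; "grasp_force": force on a finger pad.
Only numpy, scipy, OpenCV 4.12 (cv2) and the standard library are available. Lean on these libraries where they do the work, as an engineer would, in place of code of your own. Each camera call takes 0.05 s, during which the arm holds its last target. There are 200 camera calls.

## Working session

There is one attempt and no reset: what is moved stays moved. The work goes in short steps, Python scripts to look and compute and a tool call to move; the robot and the scene stay as the last step left them, time stands still between calls to the robot, and variables do not carry over. Pictures are saved under pics/ and viewed, at most 10 in all, crops included, and the job is handed in when it is done.

Besides the shell and the picture viewer there is one more tool, called after ">>>" as a command line: name --argument value ..., lists and objects as JSON in quotes. drive_tool: Moves the arm, as the interface text tells. Its arguments: {"type":"object","properties":{"moves":{"type":"array"},"force":{"type":"number"}},"required":["moves"]}

```bash
ls; mkdir -p pics
python3 - <<'E'
from cell import sensors, vision
import cv2, pickle
o=sensors.get_obs(); print(o)
d={}
for n in("side","top"):
    c=vision.read_camera(n); d[n]=c
    cv2.imwrite(f"pics/{n}0.png",c["image"][:,:,::-1])
    print(n,{k:v for k,v in c.items() if k!="image"})
pickle.dump(d,open("c0.pkl","wb"))
E
```

```text
pics
{'time_s': 0.0, 'qpos': array([-68.97946727,  18.43982871,  -4.01407446,  83.17378396,
         1.29564235,  78.54046801,  -3.26118836]), 'joint_velocities': array([ 0.03511647, -0.05897676, -0.0528262 ,  0.04238381, -0.12366658,
       -0.00286675, -0.03495637]), 'effort': array([ 1.47764426e-04, -4.91292965e+01, -4.03563436e-01, -3.12526166e+01,
       -6.38159411e-02,  4.35472280e-02,  1.62308652e-04]), 'tool_pos': array([0.22446171, 0.60945132, 0.22946238]), 'tool_rot': array([-1.79891190e+02,  6.76713349e-03,  1.59786756e+02]), 'force': array([ 0.47939442,  0.1665476 , -0.0465115 ]), 'wrist_torque': array([-0.01521891, -0.00535405, -0.04117372]), 'grasp_force': 0.0, 'grip_width': 0.08730257936873181}
side {'fx': 376.4217983385527, 'fy': 376.4217983385527, 'cx': 263.116605082381, 'cy': 199.00425528004016, 'k1': -0.07351889513810526, 'R': array([[ 0.67956448, -0.73341648, -0.01709936],
       [-0.45610435, -0.40412874, -0.79287375],
       [ 0.57459633,  0.54660793, -0.60914598]]), 't': array([-0.41881527,  0.34886418,  0.75788927])}
top {'fx': 354.69028769567393, 'fy': 354.69028769567393, 'cx': 254.20932725404154, 'cy': 198.69758420403596, 'k1': -0.07656092750875056, 'R': array([[-0.00807398, -0.99995361, -0.00525309],
       [-0.99119882,  0.00869723, -0.13209562],
       [ 0.13213517,  0.00414032, -0.99122306]]), 't': array([0.01431374, 0.64606018, 0.99242813])}
```

View pics/side0.png

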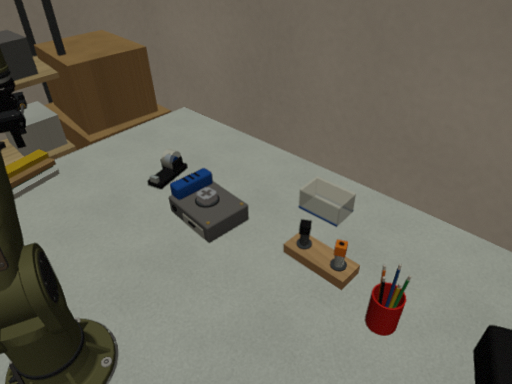

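View pics/top0.png

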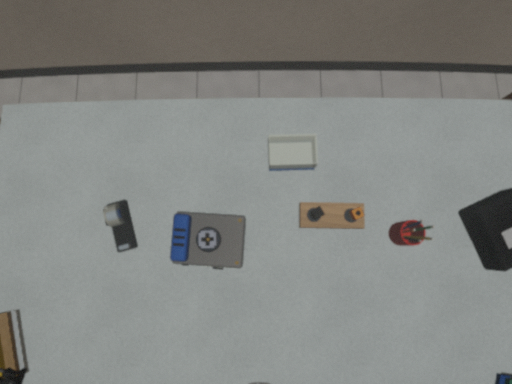

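The side view shows the orange cap at (341,247), the black cap at (305,230) and the hub at (207,196). In the top view the orange cap is at (356,212) and the hub at (207,239). I'll enlarge these next.

Run:
```python
import pickle,cv2,numpy as np
d=pickle.load(open("c0.pkl","rb"))
def crop(n,u,v,w,h,s):
    im=d[n]["image"][v-h//2:v+h//2,u-w//2:u+w//2,::-1]
    return cv2.resize(im,None,fx=s,fy=s,interpolation=cv2.INTER_CUBIC)
a=np.vstack([np.hstack([crop("top",356,214,40,30,10),crop("top",207,239,40,30,10)]),
 np.hstack([crop("side",341,255,40,30,10),crop("side",207,196,40,30,10)])])
cv2.imwrite("pics/crop0.png",np.clip(a*1.5,0,255).astype(np.uint8))
```

```text
(no output)
```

View pics/crop0.png

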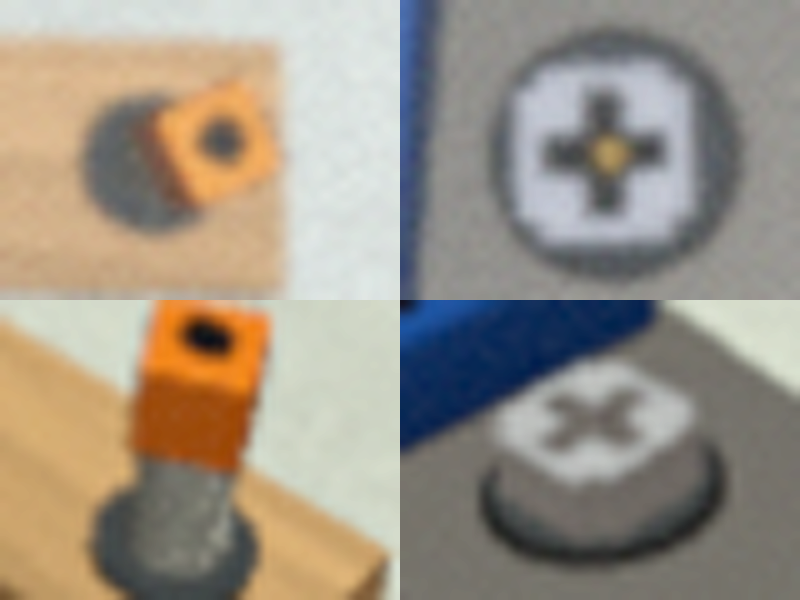

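The crop shows the cap rotated about 27° in the top view and the hub nearly axis-aligned, with its pin visible. Both cutter and hub are upright. Next I'll segment them and back-project.

```bash
cat > h.py <<'E'
import cv2,numpy as np
S=8
def back(c,uv,z):
    K=np.array([[c["fx"],0,c["cx"]],[0,c["fy"],c["cy"]],[0,0,1.]])
    n=cv2.undistortPoints(np.float64(uv).reshape(-1,1,2),K,np.array([c["k1"],0,0,0,0.])).reshape(-1,2)
    D=np.c_[n,np.ones(len(n))]@c["R"]; o=-c["R"].T@c["t"]
    return (o+D*((z-o[2])/D[:,2])[:,None])[:,:2]
def proj(c,X):
    K=np.array([[c["fx"],0,c["cx"]],[0,c["fy"],c["cy"]],[0,0,1.]])
    return cv2.projectPoints(np.float64(X).reshape(-1,1,3),cv2.Rodrigues(c["R"])[0],np.float64(c["t"]),K,np.array([c["k1"],0,0,0,0.]))[0].reshape(-1,2)
def up(c,u,v,r):
    im=c["image"][v-r:v+r,u-r:u+r]
    return cv2.resize(im,None,fx=S,fy=S,interpolation=cv2.INTER_CUBIC).astype(int)
def blob(m):
    cs=cv2.findContours(m.astype(np.uint8),cv2.RETR_EXTERNAL,cv2.CHAIN_APPROX_NONE)[0]
    return max(cs,key=cv2.contourArea).reshape(-1,2)
def rect(c,m,u,v,r,z):
    p=(blob(m)+.5)/S-.5+[u-r,v-r]
    P=back(c,p,z)*1000
    (x,y),wh,a=cv2.minAreaRect(cv2.convexHull(np.float32(P)))
    return np.round([x,y],1),np.round(wh,1),round(a,1)
E
python3 - <<'E'
import pickle
from h import *
d=pickle.load(open("c0.pkl","rb"))
t,s=d["top"],d["side"]
m=lambda im:(im[...,0]-im[...,2]>60)
for thr in(115,130,145):
    i=up(t,359,211,13); print("cap top",rect(t,m(i)&(i[...,0]>thr),359,211,13,.104))
for thr in(150,165,180):
    i=up(s,341,249,13); print("cap side",rect(s,m(i)&(i[...,0]>thr),341,249,13,.104))
for thr in(110,120,130):
    i=up(t,207,239,13); print("hub top",rect(t,(i.min(2)>thr),207,239,13,.086))
    i=up(s,207,192,14); print("hub side",rect(s,(i.min(2)>thr),207,192,14,.086))
for n in("top","side"):
  c=d[n]; print(n,proj(c,[[*[0.6,0.],.086]]))
i=up(t,207,239,13);print(i[100,::8].tolist()[5:21]); i=up(t,359,211,13);print(i[100,::8].tolist())
i=up(s,207,192,14);print(i[112,::8].tolist()); i=up(s,341,249,13);print(i[:,104][::8].tolist())
E
```

```text
cap top (array([ 596.8, -275.2]), array([30.8, 30.6]), 23.0)
cap top (array([ 596.9, -275.5]), array([30.8, 29.5]), 21.1)
cap top (array([ 597.6, -276. ]), array([29.9, 28.5]), 23.2)
cap side (array([ 595.5, -273.7]), array([26.6, 26.8]), 22.5)Traceback (most recent call last):
  File "<stdin>", line 9, in <module>
  File "h.py", line 18, in rect
    p=(blob(m)+.5)/S-.5+[u-r,v-r]
       ~~~~^^^
  File "h.py", line 16, in blob
    return max(cs,key=cv2.contourArea).reshape(-1,2)
           ~~~^^^^^^^^^^^^^^^^^^^^^^^^
ValueError: max() iterable argument is empty
```

Run:
```python
import pickle
from h import *
d=pickle.load(open("c0.pkl","rb"))
t,s=d["top"],d["side"]
m=lambda im:(im[...,0]-im[...,2]>60)
i=up(t,359,211,13)
for thr in(115,130,145):
  P=blob(m(i)&(i[...,0]>thr)); print(cv2.minAreaRect(P))
for n,u,v in(("top",207,239),("side",207,192)):
  c=d[n]; i=up(c,u,v,13); b=i.min(2); print(n,b[104,::8].tolist(), b[::8,104].tolist())
  for f in(.35,.45,.55,.65):
    lo,hi=np.median(b),np.percentile(b,97) if n=="top" else np.percentile(b,95)
    lo=95 if n=="top" else 100
    th=lo+f*(hi-lo)
    try:print(n,round(th),rect(c,b>th,u,v,13,.086))
    except Exception as e:print(e)
i=up(s,341,243,13);print(i[::8,104].tolist())
for thr in(120,135,150,165):
  try:print("cap side",thr,rect(s,m(i)&(i[...,0]>thr),341,243,13,.104))
  except Exception as e:print(e)
```

```text
((97.23176574707031, 120.92520141601562), (90.43707275390625, 86.99356842041016), 64.98310089111328)
((97.99138641357422, 120.64656066894531), (90.47014617919922, 84.0361328125), 66.80140686035156)
((99.39376831054688, 118.46176147460938), (87.82064056396484, 81.11433410644531), 64.79888153076172)
top [93, 89, 71, 60, 82, 112, 120, 99, 68, 53, 49, 49, 52, 61, 64, 58, 52, 46, 46, 70, 106, 122, 102, 73, 63, 62] [83, 71, 63, 63, 80, 108, 114, 93, 64, 53, 52, 51, 56, 61, 58, 53, 53, 54, 52, 72, 108, 121, 100, 70, 57, 60]
top 107 (array([529.6, 140.4]), array([47.5, 47.3]), 2.4)
top 110 (array([529.7, 140.4]), array([46.9, 46.4]), 2.0)
top 114 (array([529.6, 140.4]), array([46.1, 45.7]), 2.0)
top 117 (array([529.4, 140.3]), array([44.5, 45. ]), 0.6)
side [23, 35, 59, 88, 112, 123, 126, 117, 94, 75, 69, 71, 78, 74, 64, 68, 92, 114, 123, 126, 128, 124, 103, 78, 70, 71] [8, 10, 8, 9, 7, 6, 12, 37, 83, 118, 128, 121, 100, 74, 63, 71, 97, 122, 129, 118, 88, 68, 66, 67, 69, 65]
side 109 (array([529.5, 142.7]), array([46.2, 46.8]), 89.5)
side 112 (array([516.3, 142.8]), array([20.2, 45.2]), 1.3)
side 115 (array([586.3, 163.5]), array([33.6, 20.5]), 48.1)
side 118 (array([586.5, 163.7]), array([32.9, 20.5]), 48.1)
[[141, 146, 134], [142, 146, 135], [143, 147, 137], [143, 147, 136], [141, 145, 135], [140, 145, 134], [139, 144, 133], [138, 142, 132], [137, 143, 134], [136, 135, 123], [150, 112, 82], [140, 79, 36], [75, 39, 14], [18, 15, 14], [14, 12, 18], [73, 39, 16], [139, 76, 18], [165, 95, 26], [144, 81, 20], [111, 56, 9], [104, 50, 9], [105, 51, 10], [104, 50, 7], [104, 49, 6], [104, 50, 9], [104, 50, 11]]
cap side 120 (array([ 594.3, -274.4]), array([30.4, 27.6]), 24.7)
cap side 135 (array([ 594.9, -274. ]), array([28.6, 27.7]), 23.4)
cap side 150 (array([ 595.5, -273.7]), array([26.6, 26.8]), 22.5)
max() iterable argument is empty
```

```bash
cat >> h.py <<'E'
def shift(targets):
    from cell import sensors
    from scipy.spatial.transform import Rotation as Ro
    o=sensors.get_obs(); R0=Ro.from_euler("xyz",o["tool_rot"],degrees=True)
    print("t",o["time_s"],"pos",np.round(o["tool_pos"]*1000,1),"rot",np.round(o["tool_rot"],2),"F",np.round(o["force"],1),"w",round(o["grip_width"]*1000,1),"g",round(o["grasp_force"],1))
    for x,y,z,yaw in targets:
        s=R0.inv().apply(np.array([x,y,z])-o["tool_pos"]*1000)
        r=(R0.inv()*Ro.from_euler("xyz",[180,0,yaw],degrees=True)).as_rotvec()
        print(np.round(s,1),np.round(r,4))
E
python3 - <<'E'
import pickle
from h import *
d=pickle.load(open("c0.pkl","rb"))
print("cup",back(d["top"],[[408,235]],0),back(d["side"],[[382,325]],0),"hood far/near",back(d["top"],[[292,169]],0))
shift([(480,130,230,140),(596,-275,180,113.5)])
E
```

```text
cup [[ 0.53643523 -0.4575923 ]] [[ 0.53532972 -0.43684144]] hood far/near [[ 0.74306722 -0.10800713]]
t 0.1 pos [224.5 609.5 229.6] rot [-1.7990e+02  1.0000e-02  1.5979e+02] F [0.2 0.1 0.9] w 87.2 g 0.0
[-4.055e+02 -3.617e+02  2.000e-01] [-0.0017  0.0004  0.3454]
[-654.2 -701.6   50.8] [-1.600e-03  8.000e-04  8.079e-01]
```

>>> drive_tool --moves '[{"x":-405,"y":-362,"z":0,"rz":0.345},{"x":-405,"y":-362,"z":0,"rz":0.345},{"x":-405,"y":-362,"z":0,"rz":0.345},{"x":-405,"y":-362,"z":0,"rz":0.345},{"x":-405,"y":-362,"z":0,"rz":0.345},{"x":-405,"y":-362,"z":0,"rz":0.345},{"x":-405,"y":-362,"z":0,"rz":0.345},{"x":-405,"y":-362,"z":0,"rz":0.345},{"x":-654,"y":-702,"z":50,"rz":0.808},{"x":-654,"y":-702,"z":50,"rz":0.808},{"x":-654,"y":-702,"z":50,"rz":0.808},{"x":-654,"y":-702,"z":50,"rz":0.808},{"x":-654,"y":-702,"z":50,"rz":0.808},{"x":-654,"y":-702,"z":50,"rz":0.808},{"x":-654,"y":-702,"z":50,"rz":0.808},{"x":-654,"y":-702,"z":50,"rz":0.808},{"x":-654,"y":-702,"z":50,"rz":0.808},{"x":-654,"y":-702,"z":50,"rz":0.808}]'

```text
invalid input at $.moves[0]: expected keys x, y, z, rx, ry, rz, fingers
```

```bash
python3 -c "
from h import *
shift([(596,-275,81,113.5)])"
```

```text
t 0.1 pos [224.5 609.5 229.6] rot [-1.7990e+02  1.0000e-02  1.5979e+02] F [0.2 0.1 0.9] w 87.2 g 0.0
[-654.2 -701.4  149.8] [-1.600e-03  8.000e-04  8.079e-01]
```

>>> drive_tool --moves '[{"x":-405,"y":-362,"z":0,"rx":0,"ry":0,"rz":0.345,"fingers":-1},{"x":-405,"y":-362,"z":0,"rx":0,"ry":0,"rz":0.345,"fingers":-1},{"x":-405,"y":-362,"z":0,"rx":0,"ry":0,"rz":0.345,"fingers":-1},{"x":-405,"y":-362,"z":0,"rx":0,"ry":0,"rz":0.345,"fingers":-1},{"x":-405,"y":-362,"z":0,"rx":0,"ry":0,"rz":0.345,"fingers":-1},{"x":-405,"y":-362,"z":0,"rx":0,"ry":0,"rz":0.345,"fingers":-1},{"x":-405,"y":-362,"z":0,"rx":0,"ry":0,"rz":0.345,"fingers":-1},{"x":-405,"y":-362,"z":0,"rx":0,"ry":0,"rz":0.345,"fingers":-1},{"x":-654,"y":-702,"z":50,"rx":0,"ry":0,"rz":0.808,"fingers":-1},{"x":-654,"y":-702,"z":50,"rx":0,"ry":0,"rz":0.808,"fingers":-1},{"x":-654,"y":-702,"z":50,"rx":0,"ry":0,"rz":0.808,"fingers":-1},{"x":-654,"y":-702,"z":50,"rx":0,"ry":0,"rz":0.808,"fingers":-1},{"x":-654,"y":-702,"z":50,"rx":0,"ry":0,"rz":0.808,"fingers":-1},{"x":-654,"y":-702,"z":50,"rx":0,"ry":0,"rz":0.808,"fingers":-1},{"x":-654,"y":-702,"z":50,"rx":0,"ry":0,"rz":0.808,"fingers":-1},{"x":-654,"y":-702,"z":50,"rx":0,"ry":0,"rz":0.808,"fingers":-1},{"x":-654,"y":-702,"z":50,"rx":0,"ry":0,"rz":0.808,"fingers":-1},{"x":-654,"y":-702,"z":50,"rx":0,"ry":0,"rz":0.808,"fingers":-1}]' --force 30

```text
time_s: 2.35
tool_pos: [0.5958, -0.2734, 0.1801]
tool_rot: [-180.0, -0.1, 113.5]
force: [0.5, 0.4, 0.4]
grip_width: 0.0865
grasp_force: 0.0
```

Run:
```python
from h import *
from cell import vision
shift([(596,-275,81,113.5)])
c=vision.read_camera("side")
cv2.imwrite("pics/side1.png",cv2.resize(c["image"][100:360,200:512,::-1],None,fx=2,fy=2))
```

```text
t 2.35 pos [ 595.8 -273.4  180.1] rot [-1.7999e+02 -9.0000e-02  1.1354e+02] F [0.5 0.4 0.4] w 86.5 g 0.0
[-1.7 -0.4 99.1] [-0.0001 -0.0016  0.0007]
```

View pics/side1.png

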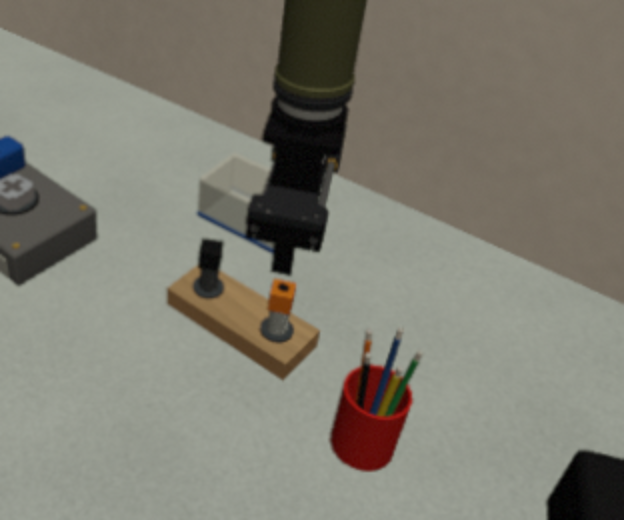

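The gripper sits above the orange cap (crop (283,295)), and the cup and hood are clear of it. Next: descend and grip.

>>> drive_tool --moves '[{"x":-1.5,"y":-0.5,"z":50,"rx":0,"ry":0,"rz":0,"fingers":-1},{"x":-1.5,"y":-0.5,"z":80,"rx":0,"ry":0,"rz":0,"fingers":-1},{"x":-1.5,"y":-0.5,"z":99,"rx":0,"ry":0,"rz":0,"fingers":-1},{"x":-1.5,"y":-0.5,"z":99,"rx":0,"ry":0,"rz":0,"fingers":-1},{"x":-1.5,"y":-0.5,"z":99,"rx":0,"ry":0,"rz":0,"fingers":1},{"x":-1.5,"y":-0.5,"z":99,"rx":0,"ry":0,"rz":0,"fingers":1},{"x":-1.5,"y":-0.5,"z":99,"rx":0,"ry":0,"rz":0,"fingers":1},{"x":-1.5,"y":-0.5,"z":99,"rx":0,"ry":0,"rz":0,"fingers":1},{"x":-1.5,"y":-0.5,"z":99,"rx":0,"ry":0,"rz":0,"fingers":1},{"x":-1.5,"y":-0.5,"z":99,"rx":0,"ry":0,"rz":0,"fingers":1}]' --force 40

```text
time_s: 3.65
tool_pos: [0.5959, -0.2763, 0.0815]
tool_rot: [180.0, -0.0, 113.5]
force: [-0.5, 0.2, -0.2]
grip_width: 0.0352
grasp_force: 0.0
```

Run:
```python
from h import *
shift([(596,-275,200,113.5)])
```

```text
t 3.65 pos [ 595.9 -276.3   81.5] rot [180.    -0.   113.49] F [-0.5  0.2 -0.2] w 35.2 g 0.0
[   1.2    0.6 -118.5] [ 0.     -0.0001 -0.0002]
```

>>> drive_tool --moves '[{"x":0,"y":0,"z":0,"rx":0,"ry":0,"rz":0,"fingers":1},{"x":0,"y":0,"z":0,"rx":0,"ry":0,"rz":0,"fingers":1},{"x":0,"y":0,"z":0,"rx":0,"ry":0,"rz":0,"fingers":1},{"x":0,"y":0,"z":0,"rx":0,"ry":0,"rz":0,"fingers":1},{"x":0,"y":0,"z":0,"rx":0,"ry":0,"rz":0,"fingers":1}]' --force 40

```text
time_s: 4.28
tool_pos: [0.5959, -0.2763, 0.0815]
tool_rot: [180.0, -0.0, 113.5]
force: [0.5, -0.0, -0.4]
grip_width: 0.0276
grasp_force: 39.7
```

>>> drive_tool --moves '[{"x":0,"y":0,"z":-20,"rx":0,"ry":0,"rz":0,"fingers":1},{"x":0,"y":0,"z":-45,"rx":0,"ry":0,"rz":0,"fingers":1},{"x":0,"y":0,"z":-70,"rx":0,"ry":0,"rz":0,"fingers":1},{"x":0,"y":0,"z":-95,"rx":0,"ry":0,"rz":0,"fingers":1},{"x":0,"y":0,"z":-120,"rx":0,"ry":0,"rz":0,"fingers":1},{"x":0,"y":0,"z":-145,"rx":0,"ry":0,"rz":0,"fingers":1},{"x":0,"y":0,"z":-145,"rx":0,"ry":0,"rz":0,"fingers":1}]' --force 40

```text
time_s: 5.15
tool_pos: [0.5967, -0.2776, 0.2298]
tool_rot: [179.8, 0.2, 113.5]
force: [-0.5, 0.1, -2.4]
grip_width: 0.0278
grasp_force: 39.7
```

Run:
```python
from h import *
shift([(529.6,141.5,225,91)])
```

```text
t 5.15 pos [ 596.7 -277.6  229.8] rot [179.8    0.2  113.45] F [-0.5  0.1 -2.4] w 27.8 g 39.7
[411.2 105.2   3.7] [0.0041 0.0028 0.3919]
```

>>> drive_tool --moves '[{"x":35,"y":9,"z":0,"rx":0,"ry":0,"rz":0.03,"fingers":1},{"x":80,"y":20,"z":0,"rx":0,"ry":0,"rz":0.08,"fingers":1},{"x":125,"y":32,"z":1,"rx":0,"ry":0,"rz":0.12,"fingers":1},{"x":170,"y":43,"z":1,"rx":0,"ry":0,"rz":0.16,"fingers":1},{"x":215,"y":55,"z":2,"rx":0,"ry":0,"rz":0.2,"fingers":1},{"x":260,"y":66,"z":2,"rx":0,"ry":0,"rz":0.25,"fingers":1},{"x":305,"y":78,"z":3,"rx":0,"ry":0,"rz":0.29,"fingers":1},{"x":345,"y":88,"z":3,"rx":0,"ry":0,"rz":0.33,"fingers":1},{"x":380,"y":97,"z":4,"rx":0,"ry":0,"rz":0.36,"fingers":1},{"x":400,"y":102,"z":4,"rx":0.002,"ry":0.001,"rz":0.38,"fingers":1},{"x":411,"y":105,"z":4,"rx":0.004,"ry":0.003,"rz":0.392,"fingers":1},{"x":411,"y":105,"z":4,"rx":0.004,"ry":0.003,"rz":0.392,"fingers":1},{"x":411,"y":105,"z":4,"rx":0.004,"ry":0.003,"rz":0.392,"fingers":1}]' --force 40

```text
time_s: 6.78
tool_pos: [0.5286, 0.1408, 0.2224]
tool_rot: [-179.7, -0.1, 90.9]
force: [0.2, 0.5, -1.9]
grip_width: 0.0275
grasp_force: 39.7
```

Run:
```python
from h import *
from cell import vision
import pickle
shift([(529.6,141.5,225,91)])
d={n:vision.read_camera(n) for n in("side","top")}
pickle.dump(d,open("c1.pkl","wb"))
def crop(n,u,v,w,h,s):
    im=d[n]["image"][v-h//2:v+h//2,u-w//2:u+w//2,::-1]
    return cv2.resize(im,None,fx=s,fy=s,interpolation=cv2.INTER_CUBIC)
a=np.hstack([crop("side",207,170,80,100,5),crop("top",207,239,80,100,5)])
cv2.imwrite("pics/crop1.png",np.clip(a*1.5,0,255).astype(np.uint8))
```

```text
t 6.775 pos [528.6 140.8 222.4] rot [-1.7974e+02 -8.0000e-02  9.0930e+01] F [ 0.2  0.5 -1.9] w 27.5 g 39.7
[ 0.6  1.  -2.6] [-0.0045 -0.0014 -0.0013]
```

View pics/crop1.png

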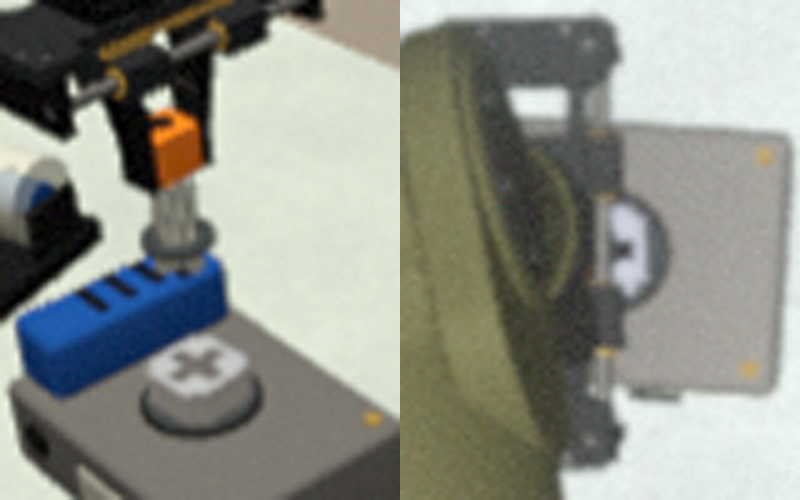

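The side view shows the held cutter upright above and behind the hub (hub at crop (195,365)), with splines and slots roughly aligned. I'll lower it to just above the mouth and overlay the model to measure the offset.

>>> drive_tool --moves '[{"x":0.5,"y":1,"z":25,"rx":-0.004,"ry":-0.001,"rz":0,"fingers":1},{"x":0.5,"y":1,"z":45,"rx":-0.004,"ry":-0.001,"rz":0,"fingers":1},{"x":0.5,"y":1,"z":53,"rx":-0.004,"ry":-0.001,"rz":0,"fingers":1},{"x":0.5,"y":1,"z":53,"rx":-0.004,"ry":-0.001,"rz":0,"fingers":1},{"x":0.5,"y":1,"z":53,"rx":-0.004,"ry":-0.001,"rz":0,"fingers":1}]' --force 40

```text
time_s: 7.5
tool_pos: [0.5298, 0.143, 0.1705]
tool_rot: [179.9, -0.1, 91.0]
force: [0.0, 0.4, -1.1]
grip_width: 0.0282
grasp_force: 39.7
```

```bash
cat >> h.py <<'E'
def overlay(c,tcp,yaw,hub,hyaw,fn,u,v,w,h,s=10):
    im=cv2.resize(c["image"][v-h//2:v+h//2,u-w//2:u+w//2,::-1],None,fx=s,fy=s,interpolation=cv2.INTER_CUBIC)
    im=np.clip(im*1.5,0,255).astype(np.uint8)
    def dr(X,col):
        p=(proj(c,np.array(X)/1000)-[u-w//2,v-h//2]+.5)*s-.5
        cv2.polylines(im,[np.int32(np.round(p))],True,col,1)
    th=np.linspace(0,2*np.pi,60)
    circ=lambda r,z:[(tcp[0]+r*np.cos(a),tcp[1]+r*np.sin(a),z) for a in th]
    def sq(o,a,hf,z):
        q=np.radians(a+np.array([45,135,225,315]));return [(o[0]+hf*2**.5*np.cos(k),o[1]+hf*2**.5*np.sin(k),z) for k in q]
    tip=tcp[2]-75.5
    dr(circ(21,tip+24),(255,0,255));dr(circ(21,tip+28),(0,255,0));dr(circ(13,tip+66),(255,255,0))
    dr(sq(tcp,yaw,14,tip+98),(255,0,0));dr(sq(tcp,yaw,14,tip+68),(255,0,0))
    dr(sq(hub,hyaw,24,86),(0,0,255))
    x=[]
    for a,b in((18,5.75),(5.75,5.75),(5.75,18),(-5.75,18),(-5.75,5.75),(-18,5.75),(-18,-5.75),(-5.75,-5.75),(-5.75,-18),(5.75,-18),(5.75,-5.75),(18,-5.75)):
        q=np.radians(hyaw);x.append((hub[0]+a*np.cos(q)-b*np.sin(q),hub[1]+a*np.sin(q)+b*np.cos(q),86))
    dr(x,(0,0,255))
    cv2.imwrite(fn,im)
E
python3 - <<'E'
from h import *
from cell import vision,sensors
import pickle
shift([(529.6,141.5,169.5,91)])
c=vision.read_camera("side"); pickle.dump(c,open("c2.pkl","wb"))
overlay(c,sensors.get_obs()["tool_pos"]*1000,91,(529.5,142.7),1,"pics/ov2.png",207,178,60,60)
E
```

```text
t 7.5 pos [529.8 143.  170.5] rot [ 1.7994e+02 -1.0000e-01  9.1010e+01] F [ 0.   0.4 -1.1] w 28.2 g 39.7
[-1.5 -0.2  1. ] [ 0.001  -0.0017  0.0002]
```

View pics/ov2.png

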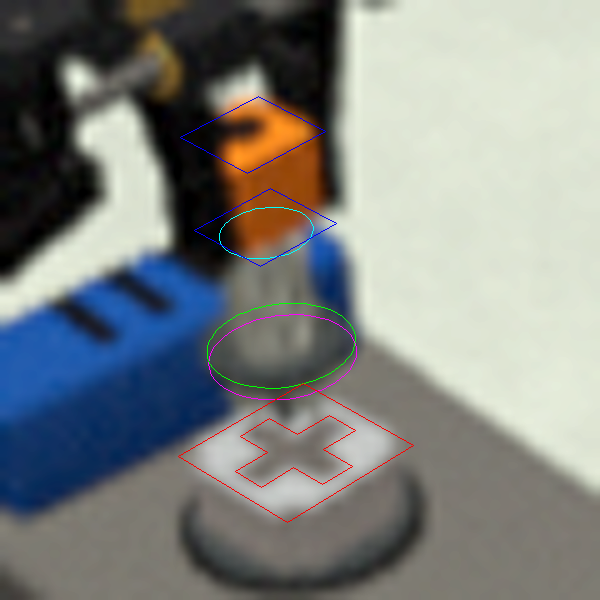

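The overlay matches the collar to within about 1 mm and the hub cross well, so gripper and side camera agree. Now a gentle descent, checking force.

>>> drive_tool --moves '[{"x":-0.5,"y":-0.2,"z":5,"rx":0.001,"ry":-0.001,"rz":0,"fingers":1},{"x":-0.5,"y":-0.2,"z":9,"rx":0.001,"ry":-0.001,"rz":0,"fingers":1},{"x":-0.5,"y":-0.2,"z":13,"rx":0.001,"ry":-0.001,"rz":0,"fingers":1},{"x":-0.5,"y":-0.2,"z":16,"rx":0.001,"ry":-0.001,"rz":0,"fingers":1},{"x":-0.5,"y":-0.2,"z":19,"rx":0.001,"ry":-0.001,"rz":0,"fingers":1},{"x":-0.5,"y":-0.2,"z":21,"rx":0.001,"ry":-0.001,"rz":0,"fingers":1},{"x":-0.5,"y":-0.2,"z":21,"rx":0.001,"ry":-0.001,"rz":0,"fingers":1}]' --force 50

```text
time_s: 8.43
tool_pos: [0.529, 0.142, 0.1484]
tool_rot: [-179.9, 0.0, 91.0]
force: [0.7, -1.8, -1.9]
grip_width: 0.0276
grasp_force: 49.7
```

Run:
```python
from h import *
shift([(529.6,142.3,137.5,91)])
from cell import sensors
print(sensors.get_obs()["wrist_torque"])
```

```text
t 8.425 pos [529.  142.  148.4] rot [-1.7992e+02  3.0000e-02  9.1010e+01] F [ 0.7 -1.8 -1.9] w 27.6 g 49.7
[ 0.3  0.6 10.9] [-0.0014  0.0006  0.0002]
[-0.60750412 -0.0899399   0.08184686]
```

>>> drive_tool --moves '[{"x":-0.5,"y":0.3,"z":2,"rx":0,"ry":0.0,"rz":0,"fingers":1},{"x":-0.5,"y":0.3,"z":4,"rx":0,"ry":0.0,"rz":0,"fingers":1},{"x":-0.5,"y":0.3,"z":6,"rx":0,"ry":0.0,"rz":0,"fingers":1},{"x":-0.5,"y":0.3,"z":8,"rx":0,"ry":0.0,"rz":0,"fingers":1},{"x":-0.5,"y":0.3,"z":9.5,"rx":0,"ry":0.0,"rz":0,"fingers":1},{"x":-0.5,"y":0.3,"z":11,"rx":0,"ry":0.0,"rz":0,"fingers":1},{"x":-0.5,"y":0.3,"z":11,"rx":0,"ry":0.0,"rz":0,"fingers":1},{"x":-0.5,"y":0.3,"z":11,"rx":0,"ry":0.0,"rz":0,"fingers":1}]' --force 60

```text
time_s: 9.43
tool_pos: [0.5295, 0.1419, 0.1385]
tool_rot: [-179.9, -0.0, 91.0]
force: [-2.1, -2.9, 7.7]
grip_width: 0.0278
grasp_force: 59.6
```

Run:
```python
from h import *
shift([(529.6,142.3,137.5,91)])
from cell import sensors
print(sensors.get_obs()["wrist_torque"])
```

```text
t 9.425 pos [529.5 141.9 138.5] rot [-1.7995e+02 -2.0000e-02  9.1030e+01] F [-2.1 -2.9  7.7] w 27.8 g 59.6
[0.4 0.1 1. ] [-0.0009 -0.0004  0.0005]
[-0.8920497   0.66491388 -0.00726617]
```

>>> drive_tool --moves '[{"x":-0.5,"y":-0.4,"z":1,"rx":0,"ry":0.0,"rz":0,"fingers":1},{"x":-0.5,"y":-0.4,"z":2,"rx":0,"ry":0.0,"rz":0,"fingers":1},{"x":-0.5,"y":-0.4,"z":3,"rx":0,"ry":0.0,"rz":0,"fingers":1},{"x":-0.5,"y":-0.4,"z":3,"rx":0,"ry":0.0,"rz":0,"fingers":1},{"x":-0.5,"y":-0.4,"z":3,"rx":0,"ry":0.0,"rz":0,"fingers":1}]' --force 60

```text
time_s: 10.05
tool_pos: [0.5296, 0.1418, 0.1372]
tool_rot: [-180.0, -0.1, 91.0]
force: [-4.0, -2.8, 16.0]
grip_width: 0.0277
grasp_force: 59.5
```

Run:
```python
from h import *
from cell import vision,sensors
shift([(529.6,142.3,137.5,91)])
c=vision.read_camera("side")
overlay(c,sensors.get_obs()["tool_pos"]*1000,91,(529.5,142.3),1,"pics/ov3.png",207,183,60,60)
```

```text
t 10.05 pos [529.6 141.8 137.2] rot [-1.7999e+02 -1.0000e-01  9.1030e+01] F [-4.  -2.8 16. ] w 27.7 g 59.5
[ 0.5  0.  -0.3] [-0.0001 -0.0017  0.0005]
```

View pics/ov3.png

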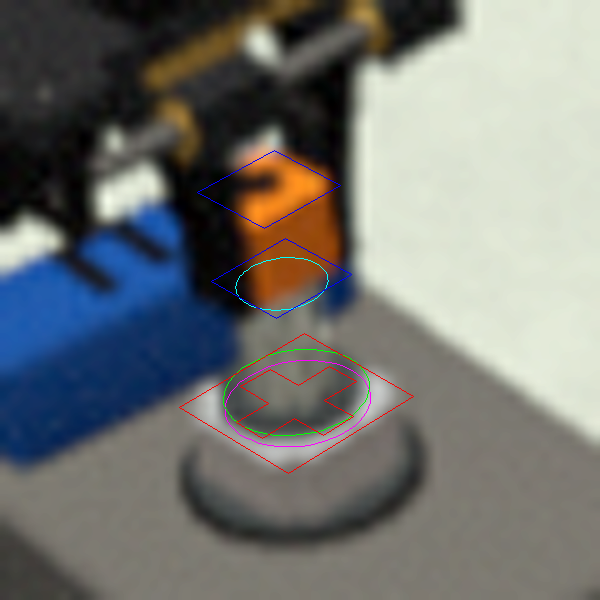

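The collar now sits on the hub face (around crop (297,400)) and the force rose sharply, so it looks seated. A little more push will confirm it.

>>> drive_tool --moves '[{"x":0,"y":0,"z":1,"rx":0,"ry":0.0,"rz":0,"fingers":1},{"x":0,"y":0,"z":2,"rx":0,"ry":0.0,"rz":0,"fingers":1},{"x":0,"y":0,"z":2,"rx":0,"ry":0,"rz":0,"fingers":1},{"x":0,"y":0,"z":2,"rx":0,"ry":0,"rz":0,"fingers":1},{"x":0,"y":0,"z":2,"rx":0,"ry":0,"rz":0,"fingers":1},{"x":0,"y":0,"z":2,"rx":0,"ry":0,"rz":0,"fingers":1}]' --force 60

```text
time_s: 10.85
tool_pos: [0.53, 0.1418, 0.1369]
tool_rot: [180.0, -0.1, 91.0]
force: [-7.4, -4.2, 26.0]
grip_width: 0.0275
grasp_force: 59.8
```

```bash
python3 -c "
from cell import workorder
print(workorder.sign_off())"
```

```text
the job is handed in; nothing more can be done
None
```

I handed the job in at about 11 s of the 42 s allowed: the orange-capped cutter is meshed in the drive socket, and the gripper is still on it, pressing down with about 26 N. The collar looks seated on the hub in the last side-camera picture. Pushing harder moved the cutter only 0.3 mm for 10 N more force, at the height where home should be. The sign-off call returned no verdict.

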